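# Shake-test a sealed sensor housing

## Robot

A 6-joint arm with a two-finger parallel gripper is mounted at the origin on the work surface. World frame = base frame: x ahead of the robot, y to its left, z up, the work surface at z = 0. Lengths are in m, angles in rad, forces in N, time in s.
With the tool pointing down it reaches from about 0.35 to 0.85 m from the base axis. Payload 8.1 kg.
Tool frame: the origin (TCP) lies on the mounting face of the last link; the fingertips stand 186 mm ahead of it and the grasp point (between the pads) lies 167 mm ahead of it; z points along the fingers, y is the line along which they close (so a half turn about z gives the same grasp; the last joint's range is limited). The gripper opens to 93 mm and grips with 3 to 60 N. Pads are 15 mm wide; open, the fingers measure 128 mm over their backs; the gripper's body (75 mm by 188 mm) begins 65 mm behind the grasp point.
Start: joints at [1.13, 0.13, 1.488, -0, 1.523, -0.085], TCP at [0.209, 0.562, 0.405] pointing down, gripper open.
Joint ranges: [-2.96, 2.96], [-0.89, 2.26], [0.02, 2.5], [-1.34, 4.48], [0, 2.73], [-2.66, 2.66]. Speed limits (rad/s): [2.39, 2.39, 2.79, 3.14, 3.14, 3.14].

## Interface

Orientations are given as a rotation vector (axis times angle).
In Python, from plant import * gives the robot as it stands. The module is installed in compiled form; this text tells all that it offers.
- The arm moves only by the tool arm_command, never from a script. Its argument "increments" is a list of rows, each a list of 6 numbers: the shift along the tool's x, y, z in units of 0.2 m (1.0 is 0.2 m), then the turn, a rotation vector about the tool's x, y, z in units of pi rad (1.0 is pi rad). A call has exactly 5 rows; each row is the pose to reach, as a shift and turn from the pose commanded when the call began, along the tool's axes at that moment, turning the shorter way round; what a row does not reach only later rows make up. A row lasts 1/8 s, in which the tool goes at most 62.5 mm and 10.7 degrees, less where a joint would pass 70% of its speed; a pose out of reach is approached as far as the arm can. A call with a number of a shift or a turn outside -1 to 1 is refused whole. A call with a gripper value outside its range is refused whole. "fingers" is the closure, from -1 (fully open) to 1 (shut), set as the call begins (left out, the last holds). The fingers move at their own pace and stop on an object; "force" is the grip in N (left out, the last holds). Time passes only in rows, so rows that repeat a pose let the fingers close, or fill a call up. It gives the time, the measured TCP pose, the force, the opening and the grip force at its end, in the units of the state.
- read_state(): the state, without advancing time (a new reading comes with each control period).
- read_camera(name): name is "side" or "top"; returns a dict with "image" (480x640x3 uint8, red, green, blue), "fx", "fy", "cx", "cy" (pixels), "T" (4x4, takes a point from camera to world coordinates). Camera axes: x right, y down, z forward; pixel columns grow to the right and rows downward; lengths in m; the calibration is good to about 2 mm. A picture is of the moment at which its call begins. There is no depth.
- close_job(): hands the job in; it is judged then, once.
The state is a dict: "t": time; "q": joint angles; "dq": joint speeds; "joint_torque": joint torques, N m; "tool_pos": TCP position; "orientation": TCP orientation; "force": force on the tool from outside, world axes, zero at the start; "wrist_torque": the same for the moment, N m; "opening": finger opening in m; "gripper_force": force on a finger pad.
Only numpy, scipy, OpenCV 4.12 (cv2) and the standard library are available. Lean on these libraries where they do the work, as an engineer would, in place of code of your own. Each camera call takes 0.05 s, during which the arm holds its last target. There are 200 camera calls.

## Task

A sealed sensor housing, the long one with the round steel stub on one end, is suspected of having a loose piece inside. Pick it up, shake it gently along its length in the air, to and fro three or more times, so that the loose piece is felt to run both ways inside, then lay it gently on its base in the empty blue tray and let go. Leave the shorter housing where it lies.

Things in the scene. Friction and masses are not known exactly. Their poses are not given: they have to be found in the camera images.
- housing_mid (a point): Centre (half-way up) of the long sealed housing: loose aluminium box 100 mm long (x), 40 wide (y), 46 high (z), dark screwed cover on top, lying on its base on the table; a round steel stub, 20 mm thick, sticks out 18 mm from its -x end. 0.25 to 0.5 kg. Starts with its x axis within 30 degrees of the world's. Grip across the 40 mm. Gentle means under 1.2 m/s and tipped less than 45 degrees.
- rattle (a joint): Loose steel slug (80 g) hidden in the long housing: its place (m) along the housing's x axis, -0.02 (stub end) to 0.02; starts anywhere. Slides when the housing is accelerated lengthwise over 0.6 m/s2 or tipped over 4 degrees. A stroke of 70 mm at a mean 0.2 m/s leaves it at the leading end; it must run to and fro twice, faster than 0.06 m/s, with the housing 50 mm or more clear of the table.
- tray_in (a point): Centre of the inner floor (5 mm above the table) of the empty blue plastic tray, open on top, 220 x 220 mm outside, 45 mm high, walls 5 mm thick with a rim 8 mm wider all round. x and y run along its sides, within 12 degrees of the world's. Fixed, to the left or right of the housings; an equal tray full of gauges stands on the other side.
- short_mid (a point): Centre (half-way up) of the shorter look-alike housing, 66 mm long (x), 40 wide (y), 46 high (z), without a stub; on the table in line with the long one, nearer to or farther from the robot. It stays where it is.
Mind the look-alikes: they are no part of the job. What is shaped like the part that bears housing_mid but red or turquoise is not meant.

How it is judged:
On the way, in this order (a step that is already met when the one before it is completed fails the run):
1. the long housing is held at least 50 mm clear of the table, the loose piece at rest in it (height (world z) of housing_mid above 0.07 m and velocity of joint rattle between -0.03 and 0.03 m/s), for 0.05 s.
2. in the air, the loose piece runs toward the housing's +x end (height (world z) of housing_mid above 0.07 m and velocity of joint rattle above 0.06 m/s), for 0.02 s.
3. then back toward its -x end (height (world z) of housing_mid above 0.07 m and velocity of joint rattle below -0.06 m/s), for 0.02 s.
4. then toward +x again (all of step 2), for 0.02 s.
5. and toward -x again (all of step 3), for 0.02 s.
At the end, for the whole second after the job is handed in: The long housing lies on its base (within 10 degrees, its centre 15 to 31 mm above the tray's floor) inside the empty blue tray, its centre within 85 mm of the tray's centre along either side, released and at rest; the short housing is within 30 mm of where it started (x of housing_mid in the frame of tray_in between -0.085 and 0.085 m and y of housing_mid in the frame of tray_in between -0.085 and 0.085 m and z of housing_mid in the frame of tray_in between 0.015 and 0.031 m and angle between housing_mid's own z axis and vertical below 0.17 rad and linear speed of housing below 0.02 m/s and distance of short_mid from where it was at the start of the episode below 0.03 m); the robot touches nothing.
It fails at once if the long housing is handled roughly: moved at more than 1.2 m/s (linear speed of housing above 1.2 m/s).
It fails at once if the long housing is tipped more than 45 degrees (angle between housing_mid's own z axis and vertical above 0.79 rad).
It fails at once if the long housing is dropped into the tray (from more than 25 mm), or thrust into it at over 0.7 m/s (z of housing_mid in the frame of tray_in below 0.05 m and horizontal distance between housing_mid and tray_in below 0.12 m and linear speed of housing above 0.7 m/s).
It fails at once if the shorter housing is displaced by more than 30 mm (distance of short_mid from where it was at the start of the episode above 0.03 m).
It also fails if it takes over 46 s, if anything falls off the work surface, if the arm or the gripper's body presses on something with over 40 N, if the wrist force passes 120 N, or if a joint passes its speed limit or range.

## Working session

There is one attempt and no reset: what is moved stays moved. The work goes in short steps, Python scripts to look and compute and a tool call to move; the robot and the scene stay as the last step left them, time stands still between calls to the robot, and variables do not carry over. Pictures are saved under pics/ and viewed, at most 10 in all, crops included, and the job is handed in when it is done.

Besides the shell and the picture viewer there is one more tool, called in YAML: its name, and indented under it one key for each argument. arm_command: Moves the arm, as the interface text tells. Shifts and turns lie within -1 to 1; 1 stands for 0.2 m of shift or pi rad of turn. Its arguments: {"type":"object","properties":{"increments":{"type":"array","items":{"type":"array","items":{"type":"number","minimum":-1,"maximum":1}}},"fingers":{"type":"number"},"force":{"type":"number"}},"required":["increments"]}

```bash
mkdir -p pics; python3 - <<'E'
from plant import *
import cv2,numpy as np
s=read_state();print(s['t'],s['tool_pos'],s['orientation'],s['opening'])
for n in('top','side'):
    c=read_camera(n);cv2.imwrite(f'pics/{n}0.png',c['image'][:,:,::-1]);print(n,c['fx'],c['cx'],c['cy'],np.round(c['T'],3).tolist())
E
```

```text
0.0 [0.20888017 0.56222597 0.40370305] [-5.55881154e-01 -3.09154519e+00  2.73931365e-03] 0.09251615197517057
top 507.71669339680557 318.2461718107238 239.07957230894027 [[-0.014, -0.984, 0.176, 0.315], [-1.0, 0.015, 0.001, -0.008], [-0.004, -0.176, -0.984, 0.938], [0.0, 0.0, 0.0, 1.0]]
side 454.12196447647875 313.09262880389207 244.96757540736763 [[0.999, -0.031, 0.041, 0.439], [-0.051, -0.483, 0.874, -0.805], [-0.008, -0.875, -0.484, 0.498], [0.0, 0.0, 0.0, 1.0]]
```

View pics/top0.png

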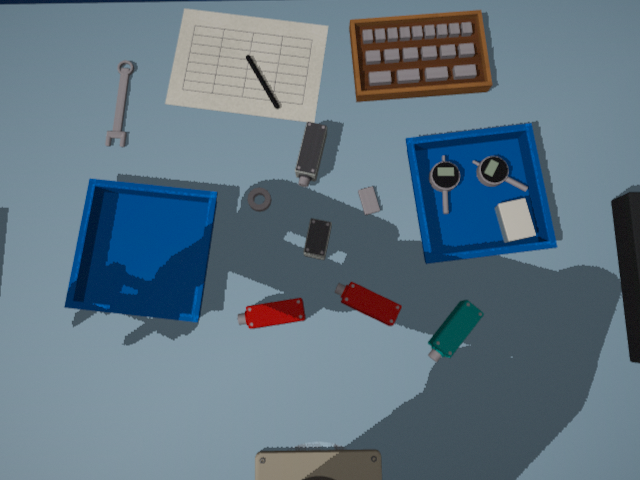

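View pics/side0.png

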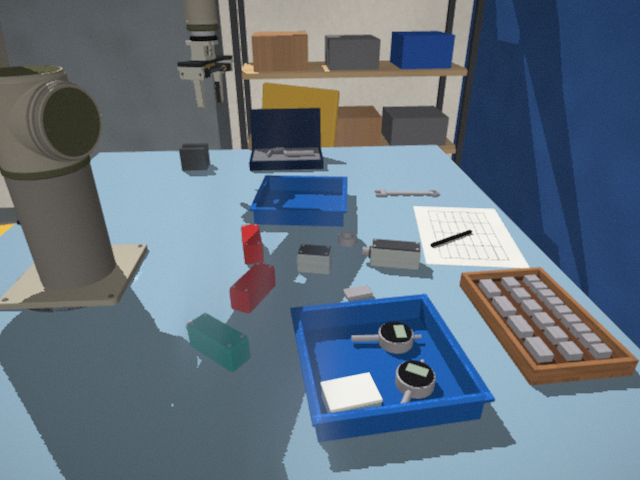

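The top view shows dark-covered candidates: the long housing at (311,152) with its stub at (304,180), and the short housing at (317,238) with no stub. The red ones at (275,313) and (370,303) and the turquoise one at (456,330) are look-alikes. The empty blue tray is at (143,250); the full one is at (480,190). The one meant is (311,152), because it is aluminium with a dark cover, is the longer of the two, and has the stub toward the robot (-x). I'll confirm that in a crop and measure it.

```bash
cat > h.py <<'E'
from plant import *
import cv2,numpy as np
from scipy.spatial.transform import Rotation as R
def ray(c,uv,z):
    uv=np.asarray(uv,float).reshape(-1,2);T=c['T']
    d=np.c_[(uv[:,0]-c['cx'])/c['fx'],(uv[:,1]-c['cy'])/c['fy'],np.ones(len(uv))]@T[:3,:3].T
    return T[:3,3]+d*((z-T[2,3])/d[:,2])[:,None]
def rect(c,mask,z):
    k=max(cv2.findContours(mask.astype(np.uint8),0,cv2.CHAIN_APPROX_NONE)[0],key=cv2.contourArea)
    p=ray(c,k,z)[:,:2]
    r=cv2.minAreaRect((p*1000).astype(np.float32))
    b=cv2.boxPoints(r);e=b[1]-b[0];f=b[2]-b[1]
    l=e if np.hypot(*e)>np.hypot(*f) else f
    a=np.degrees(np.arctan2(l[1],l[0]));a=(a+90)%180-90
    return np.round(r[0],1),np.round(r[1],1),round(a,1)
E
python3 - <<'E'
from h import *
c=read_camera('top');im=c['image'].astype(int);mx=im.max(2);mn=im.min(2)
dark=(mx<75)&(mx-mn<25)
for nm,(u0,u1,v0,v1) in dict(long=(290,335,115,190),short=(300,336,212,262)).items():
    m=np.zeros(dark.shape,bool);m[v0:v1,u0:u1]=dark[v0:v1,u0:u1];print(nm,m.sum(),rect(c,m,.046))
m=np.zeros(dark.shape,bool);b=(im[:,:,2]>im[:,:,0]+60)&(im[:,:,2]>1.5*im[:,:,1]);m[150:340,50:235]=b[150:340,50:235]
print('tray',rect(c,m,.045))
print('stub',ray(c,[[304,180],[300,128]],.023))
a=cv2.resize(c['image'][110:265,270:350,::-1],None,fx=3.6,fy=3.6,interpolation=2)
d=read_camera('side');b=cv2.resize(d['image'][225:285,280:440,::-1],None,fx=3,fy=3,interpolation=2)
o=np.zeros((a.shape[0],a.shape[1]+b.shape[1],3),np.uint8);o[:,:a.shape[1]]=a;o[:b.shape[0],a.shape[1]:]=b
cv2.imwrite('pics/crop.png',o)
E
```

```text
long 1048 (array([637.1,   4.1]), array([ 40.3, 115.7]), np.float32(-13.6))
short 749 (array([477.7,  -5.5]), array([40. , 67.2]), np.float32(-12.4))
tray (array([463.8, 307.2]), array([236.4, 236.1]), np.float32(82.9))
stub [[0.59177731 0.01814064 0.023     ]
 [0.69468925 0.02478146 0.023     ]]
```

View pics/crop.png

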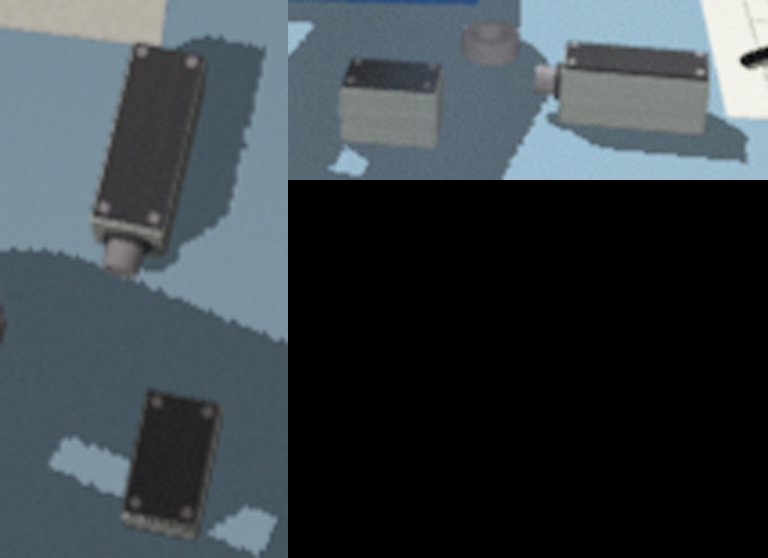

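The crop confirms it: the long housing at top (311,147) has the stub at (304,180), and the shorter one at (317,238) has none. The dark collar lengthened the measured box, so I'll take the centre as about (0.645, 0.002) with yaw -13.6°. The tray centre is about (0.464, 0.307).

```bash
cat >> h.py <<'E'
def go(p,yaw):  # yaw of housing x; tool x = -housing x, z down
    s=read_state();R0=R.from_rotvec(s['orientation']);a=np.radians(yaw)
    x=np.array([-np.cos(a),-np.sin(a),0]);z=np.array([0,0,-1.]);Rt=R.from_matrix(np.c_[x,np.cross(z,x),z])
    print(round(s['t'],2),'at',s['tool_pos'].round(4) if hasattr(s['tool_pos'],'round') else s['tool_pos'],'open',s['opening'],'shift',np.round(R0.inv().apply(np.array(p)-s['tool_pos'])/.2,3),'turn',np.round((R0.inv()*Rt).as_rotvec()/np.pi,4))
E
python3 - <<'E'
from h import *
c=read_camera('top');p=ray(c,[[307.5,122],[327,125.8],[316,172.5],[296.4,169]],.046);print(p.round(3),p.mean(0))
go([.645,.002,.28],-13.6)
E
```

```text
[[ 0.697  0.01   0.046]
 [ 0.689 -0.026  0.046]
 [ 0.599 -0.005  0.046]
 [ 0.606  0.031  0.046]] [0.64751288 0.00256718 0.046     ]
0.25 at [0.2089 0.5623 0.4043] open 0.09295603645736517 shift [-3.02  -1.866  0.623] turn [-0.0003 -0.     -0.0377]
```

arm_command:
  increments:
    - [-0.2,-0.12,0,0,0,0]
    - [-0.4,-0.25,0,0,0,0]
    - [-0.6,-0.37,0,0,0,0]
    - [-0.8,-0.5,0,0,0,0]
    - [-1,-0.62,0,0,0,0]
  fingers: -1
  force: 40

```text
t: 0.88
tool_pos: [0.3539, 0.3752, 0.4047]
orientation: [0.556, 3.092, 0.0]
force: [0.6, 0.0, -0.3]
opening: 0.0931
gripper_force: 0.0
```

arm_command:
  increments:
    - [-0.2,-0.12,0,0,0,0]
    - [-0.4,-0.25,0,0,0,0]
    - [-0.6,-0.37,0,0,0,0]
    - [-0.8,-0.5,0,0,0,0]
    - [-1,-0.62,0,0,0,0]

```text
t: 1.5
tool_pos: [0.4982, 0.1892, 0.4048]
orientation: [0.556, 3.092, 0.0]
force: [0.2, 0.4, -0.4]
opening: 0.0928
gripper_force: 0.0
```

arm_command:
  increments:
    - [-0.25,-0.15,0.1,0,0,-0.01]
    - [-0.5,-0.3,0.2,0,0,-0.02]
    - [-0.75,-0.45,0.3,0,0,-0.03]
    - [-0.95,-0.58,0.4,0,0,-0.038]
    - [-1,-0.62,0.45,0,0,-0.038]

```text
t: 2.12
tool_pos: [0.6424, 0.0021, 0.3127]
orientation: [-0.374, -3.117, 0.001]
force: [-0.7, 0.3, -0.4]
opening: 0.0932
gripper_force: 0.0
```

```bash
python3 - <<'E'
from h import *
go([.646,.002,.28],-13.6);go([.646,.002,.195],-13.6)
c=read_camera('top');d=read_camera('side')
cv2.imwrite('pics/b.png',np.hstack([c['image'][80:280,200:440,::-1],d['image'][120:320,280:520,::-1]]))
E
```

```text
2.12 at [0.6424 0.0021 0.3127] open 0.09320340609794238 shift [-0.018  0.004  0.164] turn [-0.0002 -0.0006 -0.0006]
2.12 at [0.6424 0.0021 0.3127] open 0.09320340609794238 shift [-0.019  0.004  0.589] turn [-0.0002 -0.0006 -0.0006]
```

View pics/b.png

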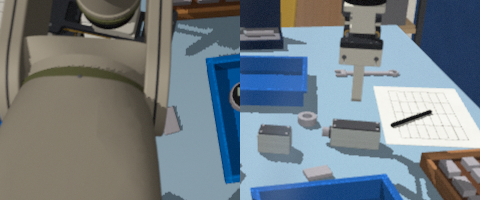

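The arm hides the housing in the top view. In the side view the fingers at crop (357,80) are right above the housing at crop (355,135), so I'll descend.

arm_command:
  increments:
    - [-0.02,0,0.15,0,0,0]
    - [-0.02,0,0.3,0,0,0]
    - [-0.02,0,0.42,0,0,0]
    - [-0.02,0,0.52,0,0,0]
    - [-0.02,0,0.585,0,0,0]

```text
t: 2.85
tool_pos: [0.6454, 0.0048, 0.1973]
orientation: [-0.369, -3.12, -0.0]
force: [-0.8, -0.6, -0.2]
opening: 0.0932
gripper_force: 0.0
```

arm_command:
  increments:
    - [0,0,0,0,0,0]
    - [0,0,0,0,0,0]
    - [0,0,0,0,0,0]
    - [0,0,0,0,0,0]
    - [0,0,0,0,0,0]
  fingers: 1

```text
t: 3.48
tool_pos: [0.6458, 0.0037, 0.198]
orientation: [0.371, 3.119, 0.0]
force: [-0.4, 0.5, 0.5]
opening: 0.0477
gripper_force: 0.0
```

arm_command:
  increments:
    - [0,0,0,0,0,0]
    - [0,0,0,0,0,0]
    - [0,0,0,0,0,0]
    - [0,0,0,0,0,0]
    - [0,0,0,0,0,0]

```text
t: 4.1
tool_pos: [0.6458, 0.004, 0.1979]
orientation: [0.37, 3.119, 0.0]
force: [0.3, 3.8, 1.8]
opening: 0.04
gripper_force: 40.0
```

Gripped at 40 mm opening and 40 N. I'll lift slowly and let it settle.

arm_command:
  increments:
    - [0,0,-0.06,0,0,0]
    - [0,0,-0.15,0,0,0]
    - [0,0,-0.27,0,0,0]
    - [0,0,-0.4,0,0,0]
    - [0,0,-0.52,0,0,0]

```text
t: 4.72
tool_pos: [0.6457, 0.0036, 0.3039]
orientation: [0.371, 3.119, -0.0]
force: [-0.7, 0.1, -4.7]
opening: 0.039
gripper_force: 40.0
```

arm_command:
  increments:
    - [0,0,-0.06,0,0,0]
    - [0,0,-0.08,0,0,0]
    - [0,0,-0.08,0,0,0]
    - [0,0,-0.08,0,0,0]
    - [0,0,-0.08,0,0,0]

```text
t: 5.35
tool_pos: [0.6454, 0.0038, 0.3167]
orientation: [-0.37, -3.118, 0.0]
force: [-0.2, -0.3, -4.5]
opening: 0.0399
gripper_force: 40.0
```

```bash
python3 - <<'E'
from h import *
go([.6458,.004,.318],-13.6)
d=read_camera('side');cv2.imwrite('pics/c.png',d['image'][80:320,240:560,::-1])
E
```

```text
5.35 at [0.6454 0.0038 0.3167] open 0.039939851082475934 shift [-0.002  0.001 -0.007] turn [-0.0001 -0.0005  0.0003]
```

View pics/c.png

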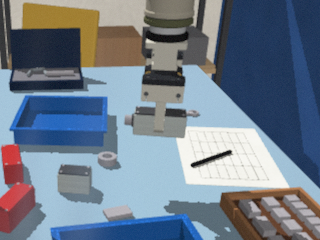

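Held level in the air with the stub end toward the robot. Now I'll shake it along tool x (housing axis), three to-and-fro cycles.

arm_command:
  increments:
    - [0.2,0,0,0,0,0]
    - [0.4,0,0,0,0,0]
    - [0.4,0,0,0,0,0]
    - [0.4,0,0,0,0,0]
    - [0.4,0,0,0,0,0]

```text
t: 6.02
tool_pos: [0.5689, 0.0223, 0.3183]
orientation: [0.371, 3.118, -0.0]
force: [0.3, 0.3, -4.2]
opening: 0.0398
gripper_force: 40.0
```

arm_command:
  increments:
    - [-0.2,0,0,0,0,0]
    - [-0.4,0,0,0,0,0]
    - [-0.4,0,0,0,0,0]
    - [-0.4,0,0,0,0,0]
    - [-0.4,0,0,0,0,0]

```text
t: 6.65
tool_pos: [0.6454, 0.0039, 0.3178]
orientation: [-0.37, -3.12, -0.0]
force: [-0.0, -0.5, -4.5]
opening: 0.0399
gripper_force: 40.0
```

arm_command:
  increments:
    - [0.2,0,0,0,0,0]
    - [0.4,0,0,0,0,0]
    - [0.4,0,0,0,0,0]
    - [0.4,0,0,0,0,0]
    - [0.4,0,0,0,0,0]

```text
t: 7.28
tool_pos: [0.5687, 0.0224, 0.3186]
orientation: [0.371, 3.118, 0.0]
force: [0.4, -0.3, -2.8]
opening: 0.0398
gripper_force: 40.0
```

arm_command:
  increments:
    - [-0.2,0,0,0,0,0]
    - [-0.4,0,0,0,0,0]
    - [-0.4,0,0,0,0,0]
    - [-0.4,0,0,0,0,0]
    - [-0.4,0,0,0,0,0]

```text
t: 7.9
tool_pos: [0.6454, 0.004, 0.3179]
orientation: [-0.37, -3.12, -0.0]
force: [0.7, 0.6, -4.0]
opening: 0.0396
gripper_force: 40.0
```

arm_command:
  increments:
    - [0.2,0,0,0,0,0]
    - [0.4,0,0,0,0,0]
    - [0.4,0,0,0,0,0]
    - [0.4,0,0,0,0,0]
    - [0.4,0,0,0,0,0]

```text
t: 8.52
tool_pos: [0.5687, 0.0224, 0.3186]
orientation: [0.371, 3.118, 0.0]
force: [0.0, -0.3, -4.4]
opening: 0.0398
gripper_force: 40.0
```

arm_command:
  increments:
    - [-0.2,0,0,0,0,0]
    - [-0.4,0,0,0,0,0]
    - [-0.4,0,0,0,0,0]
    - [-0.4,0,0,0,0,0]
    - [-0.4,0,0,0,0,0]

```text
t: 9.15
tool_pos: [0.6454, 0.0039, 0.3178]
orientation: [-0.37, -3.12, -0.0]
force: [0.6, 0.9, -3.9]
opening: 0.0395
gripper_force: 40.0
```

arm_command:
  increments:
    - [0.2,0,0,0,0,0]
    - [0.4,0,0,0,0,0]
    - [0.4,0,0,0,0,0]
    - [0.4,0,0,0,0,0]
    - [0.4,0,0,0,0,0]

```text
t: 9.78
tool_pos: [0.5687, 0.0224, 0.3186]
orientation: [0.371, 3.118, 0.0]
force: [-0.2, -0.7, -4.8]
opening: 0.0399
gripper_force: 40.0
```

```bash
python3 - <<'E'
from h import *
s=read_state();print(s['wrist_torque'],s['gripper_force'])
go([.464,.307,.318],-7);go([.464,.307,.318],-13.6)
E
```

```text
[-0.0143724  -0.03676464 -0.0092967 ] 39.998860359191895
9.78 at [0.5687 0.0224 0.3186] open 0.03991609018791894 shift [0.843 1.261 0.002] turn [ 0.0001  0.0006 -0.0364]
9.78 at [0.5687 0.0224 0.3186] open 0.03991609018791894 shift [0.843 1.261 0.002] turn [0.0001 0.0006 0.0003]
```

Next I'll check that the slug ran: the wrist moment should differ between the two stroke ends by about 0.03 N·m.

```bash
cat > w.py <<'E'
from h import *
w=[]
for i in range(12):
    read_camera('side');w.append(read_state()['wrist_torque'])
w=np.array(w);print(w.mean(0).round(4),(w.std(0)/3.5).round(4))
E
python3 w.py
```

```text
[ 0.0015 -0.0049  0.0159] [0.0106 0.0076 0.0076]
```

arm_command:
  increments:
    - [-0.2,0,0,0,0,0]
    - [-0.4,0,0,0,0,0]
    - [-0.4,0,0,0,0,0]
    - [-0.4,0,0,0,0,0]
    - [-0.4,0,0,0,0,0]

```text
t: 11.0
tool_pos: [0.6451, 0.0041, 0.3178]
orientation: [-0.37, -3.119, -0.0]
force: [-0.4, 0.2, -3.9]
opening: 0.0398
gripper_force: 40.0
```

```bash
python3 w.py
```

```text
[-0.0014  0.0152  0.0025] [0.0068 0.0091 0.0058]
```

arm_command:
  increments:
    - [0.2,0,0,0,0,0]
    - [0.4,0,0,0,0,0]
    - [0.4,0,0,0,0,0]
    - [0.4,0,0,0,0,0]
    - [0.4,0,0,0,0,0]

```text
t: 12.22
tool_pos: [0.5689, 0.0223, 0.3184]
orientation: [0.371, 3.118, 0.0]
force: [0.6, -0.2, -4.0]
opening: 0.0398
gripper_force: 40.0
```

```bash
python3 w.py
```

```text
[ 0.0019 -0.0017 -0.0046] [0.0108 0.0072 0.0073]
```

The moment shifts by +0.020 and then -0.017 N·m with each stroke, the right sign for the slug running both ways, though only about 1.5 times the noise. The strokes also exceeded the stated 70 mm at 0.2 m/s. On to the tray.

arm_command:
  increments:
    - [0.08,0.12,0,0,0,0]
    - [0.2,0.3,0,0,0,0]
    - [0.32,0.48,0,0,0,0]
    - [0.44,0.66,0,0,0,0]
    - [0.56,0.84,0,0,0,0]

```text
t: 13.45
tool_pos: [0.4978, 0.2133, 0.3179]
orientation: [0.371, 3.119, 0.0]
force: [-0.0, -0.3, -5.0]
opening: 0.0398
gripper_force: 40.0
```

arm_command:
  increments:
    - [0.1,0.15,0,0,0,-0.01]
    - [0.2,0.3,0,0,0,-0.02]
    - [0.26,0.39,0,0,0,-0.03]
    - [0.28,0.42,0,0,0,-0.036]
    - [0.28,0.42,0,0,0,-0.036]

```text
t: 14.08
tool_pos: [0.4636, 0.3068, 0.3177]
orientation: [0.193, 3.136, -0.001]
force: [-0.4, 0.3, -4.8]
opening: 0.0394
gripper_force: 40.0
```

```bash
python3 - <<'E'
from h import *
go([.464,.307,.204],-7)
c=read_camera('top');d=read_camera('side')
cv2.imwrite('pics/d.png',np.hstack([c['image'][150:350,40:280,::-1],d['image'][60:260,200:440,::-1]]))
E
```

```text
14.07 at [0.4636 0.3068 0.3177] open 0.03941068916283082 shift [-0.002  0.001  0.569] turn [-0.0001  0.     -0.0002]
```

View pics/d.png

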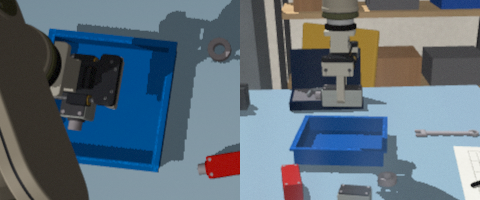

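The housing is held over the tray (crop (100,80) in the top view), with its stub toward the robot. I'll lower it, slowly at the end.

arm_command:
  increments:
    - [0,0,0.12,0,0,0]
    - [0,0,0.26,0,0,0]
    - [0,0,0.38,0,0,0]
    - [0,0,0.46,0,0,0]
    - [0,0,0.5,0,0,0]

```text
t: 14.8
tool_pos: [0.4637, 0.3063, 0.2169]
orientation: [-0.195, -3.135, 0.001]
force: [-0.1, 0.2, -3.5]
opening: 0.0398
gripper_force: 40.0
```

arm_command:
  increments:
    - [0,0,0.02,0,0,0]
    - [0,0,0.04,0,0,0]
    - [0,0,0.055,0,0,0]
    - [0,0,0.065,0,0,0]
    - [0,0,0.07,0,0,0]

```text
t: 15.42
tool_pos: [0.4636, 0.3069, 0.2038]
orientation: [0.193, 3.136, 0.0]
force: [-0.4, 0.9, -4.4]
opening: 0.0398
gripper_force: 40.0
```

arm_command:
  increments:
    - [0,0,0.003,0,0,0]
    - [0,0,0.006,0,0,0]
    - [0,0,0.006,0,0,0]
    - [0,0,0.006,0,0,0]
    - [0,0,0.006,0,0,0]

```text
t: 16.05
tool_pos: [0.4637, 0.3069, 0.2029]
orientation: [0.193, 3.136, 0.0]
force: [-2.6, -1.9, 3.1]
opening: 0.0397
gripper_force: 40.0
```

Contact is felt: the vertical force went from -4.4 to +3.1 N. I'll release and rise.

arm_command:
  increments:
    - [0,0,0,0,0,0]
    - [0,0,0,0,0,0]
    - [0,0,0,0,0,0]
    - [0,0,0,0,0,0]
    - [0,0,0,0,0,0]
  fingers: -1

```text
t: 16.68
tool_pos: [0.4637, 0.3069, 0.2025]
orientation: [0.194, 3.136, 0.0]
force: [0.7, 0.4, 0.2]
opening: 0.0854
gripper_force: 0.0
```

arm_command:
  increments:
    - [0,0,0,0,0,0]
    - [0,0,0,0,0,0]
    - [0,0,-0.1,0,0,0]
    - [0,0,-0.25,0,0,0]
    - [0,0,-0.4,0,0,0]

```text
t: 17.3
tool_pos: [0.4637, 0.3069, 0.2849]
orientation: [0.193, 3.135, 0.001]
force: [-0.1, 0.8, 0.3]
opening: 0.0923
gripper_force: 0.0
```

arm_command:
  increments:
    - [0,0,-0.2,0,0,0]
    - [0,0,-0.4,0,0,0]
    - [0,0,-0.5,0,0,0]
    - [0,0,-0.5,0,0,0]
    - [0,0,-0.5,0,0,0]

```text
t: 17.92
tool_pos: [0.4633, 0.3067, 0.3808]
orientation: [-0.193, -3.134, 0.002]
force: [0.0, -0.5, -1.0]
opening: 0.0933
gripper_force: 0.0
```

```bash
python3 - <<'E'
from h import *
c=read_camera('top');d=read_camera('side');print(read_state()['t'])
cv2.imwrite('pics/e.png',np.hstack([c['image'][100:350,40:360,::-1],d['image'][60:310,200:440,::-1]]))
E
```

```text
18.025
```

View pics/e.png

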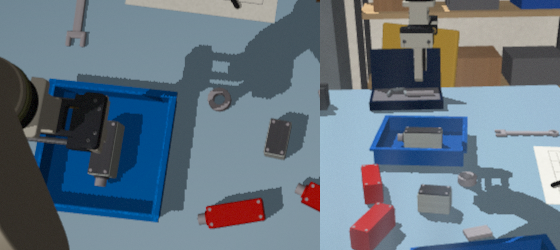

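The housing stands on its base near the middle of the tray (top crop (105,150), side crop (422,135)). The short one has not moved (crop (278,138)) and the gripper is clear.

```bash
python3 -c "
from plant import *
print(close_job())"
```

```text
the job is handed in; nothing more can be done
None
```

The long housing was shaken lengthwise in the air for more than three cycles, laid on its base in the empty blue tray and released, with the short one left in place; the job is handed in but no verdict came back, and the slug's running both ways showed only weakly in the wrist readings.

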